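Close up the tilt-out bin run on the gym shelf

ROBOT

A 6-joint arm with a two-finger parallel gripper is mounted at the origin on the work surface. World frame = base frame: x ahead of the robot, y to its left, z up, the work surface at z = 0. Lengths are in m, angles in rad, forces in N, time in s.
With the tool pointing down it reaches from about 0.3 to 0.775 m from the base axis. Payload 14.6 kg.
Tool frame: the origin (TCP) lies on the centre line of the jaws, within the pads' length; the fingertips stand 19 mm ahead of it and the grasp point (between the pads) is the TCP; y points along the fingers, x is the direction in which the jaws open and shut, and the axes are right-handed (so a half turn about y gives the same grasp; the last joint's range is limited). The gripper opens to 94 mm and grips with 3 to 60 N. Pads are 16 mm wide; open, the fingers measure 119 mm over their backs; the gripper's body (75 mm by 177 mm) begins 78 mm behind the grasp point.
Start: joints at [1.231, 0.3, 1.521, -0, 1.321, -0.067], TCP at [0.148, 0.53, 0.224] pointing down, gripper open.
Joint ranges: [-3.03, 3.03], [-0.79, 2.21], [0.23, 2.52], [-1.04, 4.18], [0, 3.07], [-2.55, 2.55]. Speed limits (rad/s): [2.22, 2.22, 2.57, 3.14, 3.14, 3.14].

INTERFACE

Orientations are given as [roll, pitch, yaw] about the fixed x, y, z axes, in that order (R = Rz(yaw) Ry(pitch) Rx(roll)).
In Python, from station import ctrl, optics gives the robot as it stands.
- The arm moves only by the tool jog_arm, never from a script. Its argument "targets" is a list of rows, each a list of 3 entries, a list of its own where there are three numbers: the finger opening in cm, from 0 to 9.4, then the shift along the tool's x, y, z in cm, then the turn about the tool's y in rad. A call has 1 to 10 rows; each row is the pose to reach, as a shift and turn from the pose commanded when the call began, along the tool's axes at that moment; what a row does not reach only later rows make up. A row lasts 1/10 s, in which the tool goes at most 50 mm and 8.59 degrees, less where a joint would pass 70% of its speed; a pose out of reach is approached as far as the arm can. A call with a gripper value outside its range is refused whole. The fingers move at their own pace and stop on an object; "grip_force" is the grip in N (left out, the last holds). Time passes only in rows, so rows that repeat a pose let the fingers close. It gives the time, the measured TCP pose, the force and the opening at its end, in the units of the state.
- ctrl.get_obs(): the state, without advancing time (a new reading comes with each control period).
- optics.camera(name): name is "scene" or "top"; returns a dict with "img" (384x512x3 uint8, red, green, blue), "range_z" (384x512 float32, m along the optical axis (not along the pixel's ray), 0 where there is no reading), "camera_matrix" (3x3 intrinsics, pixels), "world_to_cam" (4x4, takes a point from world to camera coordinates). Camera axes: x right, y up, looking along -z (the intrinsics and any distortion apply to the point x, -y, -z); pixel columns grow to the right and rows downward; lengths in m; the calibration is good to about 2 mm. A picture is of the moment at which its call begins.
- ctrl.hand_in(): hands the job in, once; it reports no verdict.
The state is a dict: "time_s": time; "qpos": joint angles; "joint_vel": joint speeds; "tau": joint torques, N m; "ee_pos": TCP position; "eef_rot": TCP orientation; "force": force on the tool from outside, world axes, zero at the start; "moment": the same for the moment, N m; "grip_width": finger opening in m.
Only numpy, scipy, OpenCV 4.12 (cv2) and the standard library are available. Lean on these libraries where they do the work, as an engineer would, in place of code of your own. Each camera call takes 0.05 s, during which the arm holds its last target. There are 200 camera calls.

TASK

The kettlebell is standing in the gap between two tilt-out bin units on the shelf. Lift it out and set it down gently, upright, in the shallow tray on top of the screwed-down unit, and close the gap by butting the loose unit (the one with the carrying rib on top) flush against the side of the screwed-down one, bin fronts facing the same way and in line. Leave the shaker, the grip trainer and the collar where they are, and do not tip the kettlebell over.

Things in the scene. Friction and masses are not known exactly. Their poses are not given: they have to be found in the camera images.
- fixed_bin: Bin unit screwed to the shelf, with a tray on top (no rib). Grey housing 140 mm wide (y), deck 70 mm up, plain square side walls (x -75 to +59 mm); white tilt-out bin front, shut, on its +x face out to x = +75 mm. Origin: under the middle of the footprint, on the shelf; x out of the bin front, z up. The loose unit may start on its +y or -y side.
- tray (a point): Middle of the floor of the tray on the screwed-down unit: 70 mm above that unit's origin and 8 mm behind it (-x). The tray measures 118 mm (x) by 124 mm (y) inside; its rim is 10 mm high and 8 mm thick.
- loose_bin: Loose bin unit, same footprint, 0.4 to 0.85 kg, on the shelf 120 to 140 mm from the other (face to face), turned up to 0.2 rad to it, a rib on top. Grey housing 140 mm wide (y), deck 70 mm up, plain square side walls (x -75 to +59 mm); white tilt-out bin front, shut, on its +x face out to x = +75 mm. Origin: under the middle of the footprint, on the shelf; x out of the bin front, z up.
- rib (a point): Middle of the carrying rib on the loose unit, 88 mm above that unit's origin and 8 mm behind it (-x). The rib is a plain upright bar 90 mm long (x), 14 mm thick (y), from the deck at 70 mm up to 107 mm: grip it across y from above and slide the unit.
- kettlebell: Small black vinyl kettlebell, 0.55 to 0.9 kg, 132 mm high: belly 76 mm in diameter, flat foot 60 mm. Origin: centre of the foot's underside; z up. Handle: a 20 mm thick bar along the body's y axis, straight for 52 mm, its centre line 122 mm up, 40 mm free below it. Starts upright on the shelf in the middle of the gap, its yaw varying.
- shaker: Bystander: green shaker with a black twist cap, 86 mm in diameter, 187 mm high, loose, upright. Origin: centre of its underside.
- trainer: Bystander: grey grip trainer lying on the shelf, 140 mm long, 82 mm wide, 22 mm high, loose. Origin: on the shelf, near its middle; x along its length.
- collar: Bystander: red plastic collar lying flat, 72 mm in diameter, 28 mm high, loose. Origin: centre of its underside.
- loose_front_left (a point): Reference point on the loose bin unit's +y side wall near its front end, 35 mm above the shelf: 70 mm along +y and 58 mm in front (+x) of the unit's origin.
- loose_front_right (a point): Reference point on the loose bin unit's -y side wall near its front end, 35 mm above the shelf: 70 mm along -y and 58 mm in front (+x) of the unit's origin.
- loose_back_left (a point): Reference point on the loose bin unit's +y side wall near its back end, 35 mm above the shelf: 70 mm along +y and 74 mm behind (-x) of the unit's origin.
- loose_back_right (a point): Reference point on the loose bin unit's -y side wall near its back end, 35 mm above the shelf: 70 mm along -y and 74 mm behind (-x) of the unit's origin.
There are look-alikes about, which are no part of the job. Leave any orange or pink look-alike of the kettlebell alone. What is shaped like the loose_bin but purple is not meant.

How it is judged:
At the end, for the whole second after the job is handed in: Loose unit flat on the shelf against a side of the screwed-down unit: gap under 3 mm at both ends of the joint, fronts facing the same way and in line within 8 mm. Kettlebell upright (within 0.08 rad) on the tray floor, within 45 mm of its middle in x and y. Both at rest (((y of loose_bin in the frame of fixed_bin above 0 m and y of each of loose_front_right, loose_back_right in the frame of fixed_bin below 0.073 m) or (y of loose_bin in the frame of fixed_bin below 0 m and y of each of loose_front_left, loose_back_left in the frame of fixed_bin above -0.073 m)) and x of loose_front_left in the frame of fixed_bin between 0.05 and 0.066 m and x of loose_back_left in the frame of fixed_bin between -0.082 and -0.066 m and height (world z) of loose_bin below 0.004 m and angle between loose_bin's own z axis and vertical below 0.04 rad and linear speed of each of loose_bin, kettlebell below 0.01 m/s and x of kettlebell in the frame of fixed_bin between -0.053 and 0.037 m and y of kettlebell in the frame of fixed_bin between -0.045 and 0.045 m and z of kettlebell in the frame of fixed_bin between 0.066 and 0.075 m and angle between kettlebell's own z axis and vertical below 0.08 rad); the robot touches nothing.
It fails at once if the kettlebell is tipped over (more than 0.7 rad) (angle between kettlebell's own z axis and vertical above 0.7 rad).
It fails at once if the kettlebell is dropped or banged on to the screwed-down unit (contact force over 90 N) (contact force between kettlebell and fixed_bin above 90 N).
It fails at once if the trainer is moved more than 20 mm (distance of trainer from where it was at the start of the episode above 0.02 m).
It fails at once if the collar is moved more than 20 mm (distance of collar from where it was at the start of the episode above 0.02 m).
It fails at once if the shaker is moved more than 20 mm or knocked over (distance of shaker from where it was at the start of the episode above 0.02 m or angle between shaker's own z axis and vertical above 0.4 rad).
It also fails if it takes over 58 s, if anything falls off the work surface, if the arm or the gripper's body presses on something with over 40 N, if the wrist force passes 120 N, or if a joint passes its speed limit or range.

## Working session

There is one attempt and no reset: what is moved stays moved. The work goes in short steps, Python scripts to look and compute and a tool call to move; the robot and the scene stay as the last step left them, time stands still between calls to the robot, and variables do not carry over. Pictures are saved under pics/ and viewed, about 8 in all and at most 12, crops included, and the job is handed in when it is done.

Besides the shell and the picture viewer there is one more tool, called by a JSON object that holds its "fn" and its "kwargs", one argument or row to a line. jog_arm: Moves the arm, as the interface text tells. Its arguments: {"type":"object","properties":{"targets":{"type":"array","items":{"type":"array"}},"grip_force":{"type":"number"}},"required":["targets"]}

```bash
ls; mkdir -p pics; python3 - <<'E'
from station import ctrl, optics
import cv2,numpy as np
print(ctrl.get_obs())
for n in ("scene","top"):
    c=optics.camera(n); np.savez(f"pics/{n}0.npz",**c)
    cv2.imwrite(f"pics/{n}0.png",c["img"][:,:,::-1]); print(c["camera_matrix"],c["world_to_cam"],[k for k in c])
E
```

```text
pics
{'time_s': 0.0, 'qpos': array([ 1.23145768e+00,  3.00463001e-01,  1.52162318e+00,  4.42165347e-05,
        1.32069522e+00, -6.65992101e-02]), 'joint_vel': array([-0.00085098,  0.00032774, -0.00046467,  0.00083781, -0.00316763,
       -0.00137289]), 'tau': array([-1.18031963e-03, -5.31807232e+01, -3.52739275e+01,  7.07697007e-02,
        2.44154624e-02, -1.25396450e-04]), 'ee_pos': array([0.14806037, 0.52943023, 0.22387295]), 'eef_rot': array([-1.57067448e+00,  1.18325629e-03,  1.29804600e+00]), 'force': array([-0.57983767, -0.60334523,  1.07603178]), 'moment': array([ 0.00278939, -0.07157459, -0.00863518]), 'grip_width': 0.09399562258666153}
[[353.60035069   0.         261.03934938]
 [  0.         353.60035069 195.9787348 ]
 [  0.           0.           1.        ]] [[ 0.01433587  0.99976187  0.01645273 -0.01158996]
 [-0.80592045  0.00181364  0.59202107  0.42282415]
 [ 0.59185025 -0.02174673  0.80575453 -1.42697464]
 [ 0.          0.          0.          1.        ]] ['img', 'range_z', 'camera_matrix', 'world_to_cam']
[[349.49389882   0.         251.01154121]
 [  0.         349.49389882 186.77963182]
 [  0.           0.           1.        ]] [[ 0.05581857 -0.99844004  0.00133322 -0.03066069]
 [ 0.97141754  0.05461632  0.23100869 -0.57442641]
 [-0.23072115 -0.01159946  0.97295077 -1.02640701]
 [ 0.          0.          0.          1.        ]] ['img', 'range_z', 'camera_matrix', 'world_to_cam']
```

View pics/scene0.png

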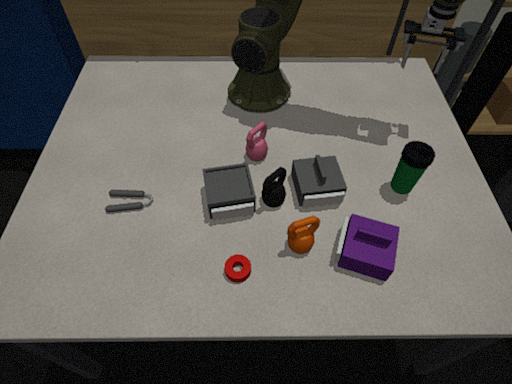

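View pics/top0.png

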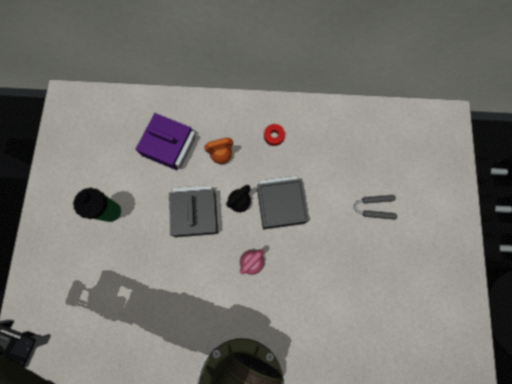

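The black kettlebell is at top px (239,198), with pink and orange look-alikes at (252,262) and (220,150). The fixed unit with the tray is at (282,203) and the ribbed grey loose unit at (193,211). The purple unit at (165,140) is a decoy. The black kettlebell is the one between the two grey units. Next I'll measure with depth and make the enlarged crop.

```bash
cat > h.py <<'E'
import numpy as np,cv2
from station import ctrl,optics
def cloud(c):
    K,T=c["camera_matrix"],c["world_to_cam"]; z=c["range_z"]
    v,u=np.indices(z.shape); 
    P=np.stack([(u-K[0,2])/K[0,0]*z,-(v-K[1,2])/K[1,1]*z,-z],-1)
    W=(P-T[:3,3])@T[:3,:3]; W[z<=0]=np.nan
    return W
def box(W,lo,hi,m=None):
    s=np.all((W>lo)&(W<hi),-1)
    if m is not None: s&=m
    return W[s]
def rect(p):
    (cx,cy),(a,b),th=cv2.minAreaRect((p[:,:2]*1000).astype(np.float32)); return np.round([cx,cy,a,b,th],1)
E
python3 - <<'E'
from h import *
for n in("scene","top"):
    c=dict(np.load(f"pics/{n}0.npz")); W=cloud(c); img=c["img"].astype(int)
    K,T=c["camera_matrix"],c["world_to_cam"]
    print(n,"table z",np.nanmedian(box(W,[.2,-.4,-.03],[.9,.4,.03])[:,2]))
    for nm,(u,v) in dict(top=dict(fix=(282,203),loose=(205,211),kb=(239,198)),scene=dict(fix=(229,186),loose=(305,180),kb=(272,195)))[n].items(): print(nm,W[v,u].round(3))
    ctr=W[203,282] if n=="top" else W[186,229]; lc=W[211,205] if n=="top" else W[180,305]
    g=box(W,[.3,-.3,.064],[.8,.4,.086]); 
    f=g[np.hypot(*(g[:,:2]-ctr[:2]).T)<.105]; l=g[np.hypot(*(g[:,:2]-lc[:2]).T)<.12]
    print("fixed",rect(f),len(f),"loose",rect(l),len(l))
    r=box(W,[lc[0]-.09,lc[1]-.09,.095],[lc[0]+.09,lc[1]+.09,.115]); print("rib",len(r), rect(r) if len(r)>3 else "", r[:,2].max() if len(r) else "")
    k=W[198,239] if n=="top" else W[195,272]
    h=box(W,[k[0]-.1,k[1]-.07,.115],[k[0]+.1,k[1]+.07,.15]); 
    if len(h)>3: print("handle",h.mean(0).round(3),rect(h),h[:,2].max(),len(h)); d=h[:,:2]-h[:,:2].mean(0); print(np.linalg.svd(d,full_matrices=False)[1:])if 0 else print(np.linalg.eigh(d.T@d)[1][:,1])
c=dict(np.load("pics/top0.npz"))
cv2.imwrite("pics/crop.png",cv2.resize(c["img"][140:280,140:330,::-1],None,fx=4,fy=4,interpolation=cv2.INTER_CUBIC))
E
```

```text
scene table z -0.0003162545333086087
fix [ 0.54  -0.092  0.071]
loose [0.517 0.136 0.071]
kb [0.565 0.035 0.06 ]
fixed [528.2 -82.6 140.2 163.3  10.8] 1833 loose [491.2 139.6 144.2 230.7   1.1] 1504
rib 154 [515.2 142.2  82.1 141.8  33.1] 0.1149563511821518
handle [0.544 0.04  0.127] [539.6  41.6  19.1  84.   43. ] 0.13442561882695028 172
[-0.68110347  0.73218718]
top table z 0.0007017922740015941
fix [ 0.528 -0.097  0.071]
loose [0.49  0.138 0.069]
kb [0.536 0.037 0.073]
fixed [537.8 -97.9 147.9 140.2  10.9] 2000 loose [498.7 134.5 149.  226.6   6.6] 1866
rib 164 [493.  119.   87.8 131.3   5.8] 0.11385082815216993
handle [0.535 0.038 0.129] [537.5  37.6  19.9  86.1  45.8] 0.1360871304293948 184
[-0.69927675  0.71485105]
```

View pics/crop.png

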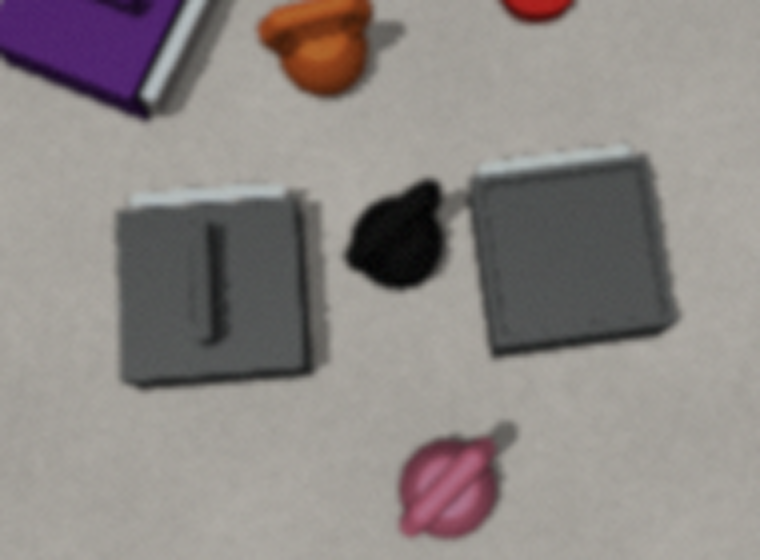

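The crop confirms the black kettlebell in the gap, its handle running diagonally, between the ribbed grey unit (crop 210,290) and the tray unit (575,255). I'll refine the fits.

```bash
cat >> h.py <<'E'
from scipy.optimize import minimize
def fit(P,x0,L=(-.075,.059),Wd=.07):
    # P deck points (grey): best-overlap rectangle, smooth penalty outside minus inside-coverage via edge extents
    def ext(q):
        c,s=np.cos(q),np.sin(q); a=P[:,:2]@[c,s]; b=P[:,:2]@[-s,c]
        return [np.percentile(a,[1,99]),np.percentile(b,[1,99])]
    qs=np.linspace(x0-.25,x0+.25,251); A=[np.ptp(e[0])*np.ptp(e[1]) for e in map(ext,qs)]
    q=qs[int(np.argmin(A))]; (a,b)=ext(q); am=a.mean()+.008; bm=b.mean()
    return np.array([am*np.cos(q)-bm*np.sin(q),am*np.sin(q)+bm*np.cos(q),q]).round(4),np.ptp(a).round(4),np.ptp(b).round(4)
def deck(c,near,r=.12,zlo=.06,zhi=.084):
    W=cloud(c); im=c["img"].astype(int); g=(im.max(-1)<125)&(im.min(-1)>40)&(np.ptp(im,-1)<25)
    m=(np.abs(W[...,2]-(zlo+zhi)/2)<(zhi-zlo)/2)&g&(np.hypot(W[...,0]-near[0],W[...,1]-near[1])<r)
    n,l,s,_=cv2.connectedComponentsWithStats(m.astype(np.uint8)); k=1+np.argmax(s[1:,4]); return W[l==k]
E
python3 - <<'E'
from h import *
for n in("top","scene"):
    c=dict(np.load(f"pics/{n}0.npz")); W=cloud(c)
    f=deck(c,(.53,-.095)); print(n,"fixed",fit(f,.19),len(f))
    l=deck(c,(.50,.143)); print("loose",fit(l,.06),len(l))
    r=box(W,[.43,.115,.098],[.56,.175,.11]); 
    d=r[:,:2]-r[:,:2].mean(0); e=np.linalg.eigh(d.T@d)[1][:,1]; print("rib",r.mean(0),r.min(0),r.max(0),np.arctan(e[1]/e[0]))
    for u,v in [(193,195),(193,210),(193,225)] if n=="top" else [(318,160),(320,172),(322,183)]: print(W[v,u].round(3),c["img"][v,u])
E
```

```text
top fixed (array([ 0.5375, -0.0972,  0.204 ]), np.float64(0.1305), np.float64(0.1377)) 1964
loose (array([0.4943, 0.1776, 0.126 ]), np.float64(0.1306), np.float64(0.1374)) 1758
rib [0.47050442 0.17085294 0.10606392] [0.44381975 0.16535439 0.09811515] [0.51529132 0.17487454 0.10986093] 0.07204778834446561
[0.538 0.179 0.072] [66 69 69]
[0.487 0.17  0.099] [33 35 35]
[0.443 0.168 0.089] [42 43 44]
scene fixed (array([ 0.5399, -0.0929,  0.192 ]), np.float64(0.132), np.float64(0.136)) 1634
loose (array([0.4975, 0.1818, 0.14  ]), np.float64(0.13), np.float64(0.1358)) 1295
rib [0.46220142 0.17298718 0.10413893] [0.44515635 0.16933628 0.09810185] [0.4828706  0.17473156 0.10896254] 0.06218304725458107
[0.471 0.175 0.109] [80 77 76]
[0.507 0.178 0.097] [37 40 41]
[0.53  0.185 0.073] [33 33 34]
```

```bash
cat >> h.py <<'E'
def go(x,y,z,yaw,cmd=None):
    o=ctrl.get_obs(); p=o["ee_pos"]; w=o["eef_rot"][2]; d=np.array([x,y,z])-p
    c,s=np.cos(w),np.sin(w); t=(w-yaw+np.pi)%(2*np.pi)-np.pi
    print("t",round(o["time_s"],2),"pos",p.round(4),"rot",o["eef_rot"].round(3),"F",o["force"].round(1),"w",round(o["grip_width"],4),"q6",o["qpos"][5].round(2))
    print("shift cm",(100*np.array([c*d[0]+s*d[1],-d[2],-s*d[0]+c*d[1]])).round(2),"turn",round(t,3))
E
python3 -c "
from h import *
go(.5385,.0396,.22,.775)"
```

```text
t 0.1 pos [0.1481 0.5295 0.2239] rot [-1.571e+00  1.000e-03  1.298e+00] F [-0.2  0.4 -0.5] w 0.0935 q6 -0.07
shift cm [-36.66   0.39 -50.79] turn 0.523
```

{"fn": "jog_arm", "kwargs": {
  "targets": [
    [9.4,[-4,0,-5],0.05],
    [9.4,[-8,0,-10],0.1],
    [9.4,[-12,0,-15],0.15],
    [9.4,[-16,0,-20],0.2],
    [9.4,[-20,0,-25],0.26],
    [9.4,[-24,0,-32],0.32],
    [9.4,[-28,0,-38],0.38],
    [9.4,[-32,0,-44],0.44],
    [9.4,[-36.7,0.4,-50.8],0.523],
    [9.4,[-36.7,0.4,-50.8],0.523]
  ]
}}

```text
time_s: 1.1
ee_pos: [0.4572, 0.1345, 0.2226]
eef_rot: [-1.571, -0.0, 0.772]
force: [0.4, 0.8, 0.4]
grip_width: 0.0936
```

```bash
python3 -c "
from h import *
go(.5385,.0396,.124,.775)"
```

```text
t 1.1 pos [0.4572 0.1345 0.2226] rot [-1.571 -0.     0.772] F [0.4 0.8 0.4] w 0.0936 q6 -0.56
shift cm [ -0.79   9.86 -12.47] turn -0.003
```

{"fn": "jog_arm", "kwargs": {
  "targets": [
    [9.4,[-0.3,0,-4],0],
    [9.4,[-0.6,0,-8.5],0],
    [9.4,[-0.8,0,-12.5],0],
    [9.4,[-0.8,0,-12.5],0],
    [9.4,[-0.8,0,-12.5],0]
  ]
}}

```text
time_s: 1.6
ee_pos: [0.5379, 0.0411, 0.222]
eef_rot: [-1.57, 0.001, 0.774]
force: [-0.2, 0.5, -0.8]
grip_width: 0.0942
```

```bash
python3 - <<'E'
from h import *
go(.5385,.0396,.123,.775)
for n in("scene","top"):
    c=optics.camera(n); W=cloud(c)
    h=box(W,[.48,-.02,.115],[.6,.1,.138]); print(n,len(h),rect(h),h.mean(0).round(3)); cv2.imwrite(f"pics/{n}1.png",cv2.resize(c["img"][100:240,200:340] if n=="scene" else c["img"][120:260,170:310],None,fx=4,fy=4)[:,:,::-1])
E
```

```text
t 1.6 pos [0.5379 0.0411 0.222 ] rot [-1.57e+00  1.00e-03  7.74e-01] F [-0.2  0.5 -0.8] w 0.0942 q6 -0.77
shift cm [-0.06  9.9  -0.16] turn -0.001
scene 173 [539.8  42.3  19.4  82.3  42.4] [0.544 0.039 0.127]
top 0 [0. 0. 0. 0. 0.] [nan nan nan]<stdin>:5: RuntimeWarning: Mean of empty slice.
  ret = um.true_divide(
```

View pics/scene1.png

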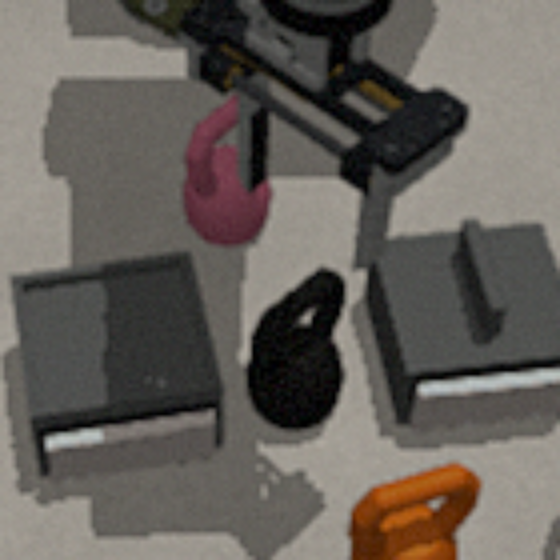

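The open fingers (crop px 255,150 and 375,230) straddle the black handle, so I'm descending and gripping.

{"fn": "jog_arm", "kwargs": {
  "targets": [
    [9.4,[0,3,0],0],
    [9.4,[0,6,-0.1],0],
    [9.4,[0,8,-0.1],0],
    [9.4,[0,9.9,-0.1],0],
    [9.4,[0,9.9,-0.1],0]
  ]
}}

```text
time_s: 2.2
ee_pos: [0.5372, 0.0418, 0.1218]
eef_rot: [-1.568, 0.003, 0.776]
force: [0.3, 0.1, 0.3]
grip_width: 0.0943
```

{"fn": "jog_arm", "kwargs": {
  "targets": [
    [1,[0,0,0],0],
    [1,[0,0,0],0],
    [1,[0,0,0],0],
    [1,[0,0,0],0],
    [1,[0,0,0],0],
    [1,[0,0,0],0],
    [1,[0,0,0],0],
    [1,[0,0,0],0]
  ],
  "grip_force": 50
}}

```text
time_s: 3.0
ee_pos: [0.5387, 0.0408, 0.1237]
eef_rot: [-1.571, 0.0, 0.775]
force: [-0.4, -0.9, -1.0]
grip_width: 0.0333
```

{"fn": "jog_arm", "kwargs": {
  "targets": [
    [1,[0,0,0],0],
    [1,[0,0,0],0],
    [1,[0,0,0],0],
    [1,[0,0,0],0],
    [1,[0,0,0],0],
    [1,[0,0,0],0]
  ]
}}

```text
time_s: 3.6
ee_pos: [0.5387, 0.0407, 0.1237]
eef_rot: [-1.571, 0.0, 0.775]
force: [-1.2, -1.1, 0.7]
grip_width: 0.0187
```

{"fn": "jog_arm", "kwargs": {
  "targets": [
    [1,[0,-1,0],0],
    [1,[0,-2,0],0],
    [1,[0,-3,0],0],
    [1,[0,-5,0],0],
    [1,[0,-7,0],0],
    [1,[0,-9,0],0],
    [1,[0,-11,0],0],
    [1,[0,-12,0],0],
    [1,[0,-12,0],0]
  ]
}}

```text
time_s: 4.5
ee_pos: [0.5391, 0.0408, 0.2451]
eef_rot: [-1.572, -0.002, 0.775]
force: [0.7, -0.1, -7.9]
grip_width: 0.0188
```

```bash
python3 - <<'E'
from h import *
fx,fy,q=.5385,-.095,.198
R=np.array([[np.cos(q),-np.sin(q)],[np.sin(q),np.cos(q)]]); t=np.array([fx,fy])+R@[-.008,-.012]; print(t)
go(*t,.242,q+np.pi/2)
c=optics.camera("scene"); cv2.imwrite("pics/s2.png",cv2.resize(c["img"][80:260,170:370],None,fx=3,fy=3)[:,:,::-1])
W=cloud(c)
f=deck(c,(.53,-.095)); print(fit(f,.19),len(f))
E
```

```text
[ 0.53301681 -0.10833921]
t 4.5 pos [0.5391 0.0408 0.2451] rot [-1.572 -0.002  0.775] F [ 0.7 -0.1 -7.9] w 0.0188 q6 -0.77
shift cm [-10.87   0.31 -10.23] turn -0.994
(array([ 0.5389, -0.0926,  0.196 ]), np.float64(0.133), np.float64(0.1371)) 1633
```

View pics/s2.png

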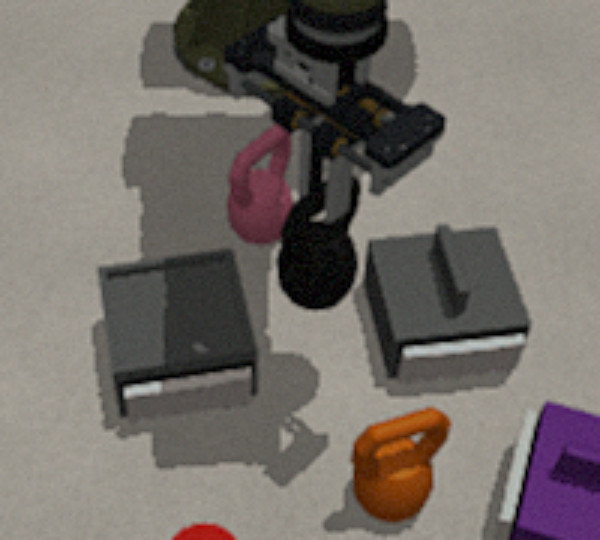

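The kettlebell (crop px 318,265) hangs upright, clear of the shelf. I'll carry it over the tray while turning it.

{"fn": "jog_arm", "kwargs": {
  "targets": [
    [1,[-0.6,0,-0.6],-0.06],
    [1,[-1.8,0,-1.7],-0.16],
    [1,[-3.2,0,-3],-0.28],
    [1,[-4.6,0,-4.3],-0.4],
    [1,[-6,0,-5.6],-0.52],
    [1,[-7.4,0,-6.9],-0.64],
    [1,[-8.8,0,-8.2],-0.77],
    [1,[-10,0,-9.4],-0.89],
    [1,[-10.6,0,-10],-0.96],
    [1,[-10.9,0.3,-10.2],-0.994]
  ]
}}

```text
time_s: 5.55
ee_pos: [0.5319, -0.1092, 0.2395]
eef_rot: [-1.569, -0.001, 1.771]
force: [0.1, 0.7, -7.7]
grip_width: 0.0185
```

{"fn": "jog_arm", "kwargs": {
  "targets": [
    [1,[0,0,0],0],
    [1,[0,0,0],0],
    [1,[0,0,0],0],
    [1,[0,1,0],0],
    [1,[0,2,0],0],
    [1,[0,3,0],0],
    [1,[0,3,0],0],
    [1,[0,3,0],0]
  ]
}}

```text
time_s: 6.35
ee_pos: [0.5322, -0.1083, 0.2104]
eef_rot: [-1.57, -0.0, 1.769]
force: [0.6, 0.1, -7.1]
grip_width: 0.0184
```

```bash
python3 - <<'E'
from h import *
go(.533,-.1083,.1945,1.769)
c=optics.camera("scene"); cv2.imwrite("pics/s3.png",cv2.resize(c["img"][80:260,170:370],None,fx=3,fy=3)[:,:,::-1])
W=cloud(c); im=c["img"].astype(int)
b=W[(im.max(-1)<45)&(W[...,0]>.48)&(W[...,0]<.62)&(W[...,1]<-.04)&(W[...,1]>-.17)&(W[...,2]>.085)&(W[...,2]<.19)]
print(len(b),b.min(0),b.max(0))
E
```

```text
t 6.35 pos [ 0.5322 -0.1083  0.2104] rot [-1.57  -0.     1.769] F [ 0.6  0.1 -7.1] w 0.0184 q6 -2.04
shift cm [-0.01  1.59 -0.08] turn -0.0
513 [ 0.51205749 -0.143495    0.0884879 ] [ 0.57811741 -0.07183782  0.18990789]
```

View pics/s3.png

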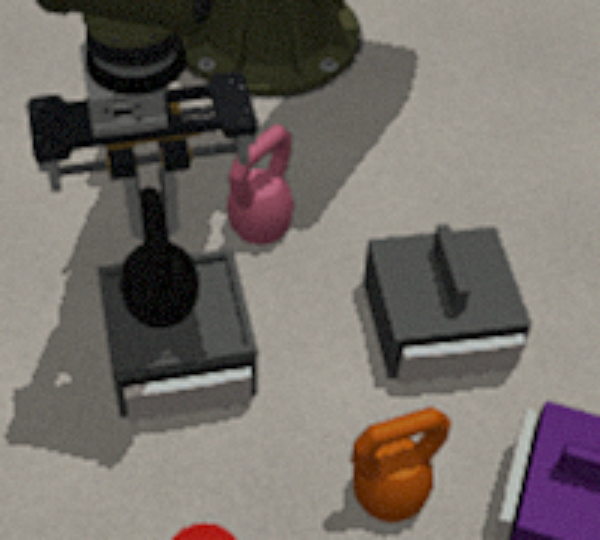

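The kettlebell (160,285) hangs over the tray, handle along the unit's x. I'm lowering it slowly.

{"fn": "jog_arm", "kwargs": {
  "targets": [
    [1,[0,0.3,0],0],
    [1,[0,0.6,0],0],
    [1,[0,0.9,0],0],
    [1,[0,1.1,0],0],
    [1,[0,1.3,0],0],
    [1,[0,1.4,0],0],
    [1,[0,1.5,0],0],
    [1,[0,1.55,0],0],
    [1,[0,1.6,0],0],
    [1,[0,1.6,0],0]
  ]
}}

```text
time_s: 7.4
ee_pos: [0.5322, -0.1083, 0.1947]
eef_rot: [-1.571, -0.0, 1.769]
force: [0.7, 0.8, -7.9]
grip_width: 0.0187
```

{"fn": "jog_arm", "kwargs": {
  "targets": [
    [1,[0,0.04,0],0],
    [1,[0,0.08,0],0],
    [1,[0,0.12,0],0],
    [1,[0,0.15,0],0],
    [1,[0,0.18,0],0],
    [1,[0,0.18,0],0]
  ]
}}

```text
time_s: 8.0
ee_pos: [0.5325, -0.1086, 0.1936]
eef_rot: [-1.572, 0.001, 1.769]
force: [0.4, -1.2, 1.5]
grip_width: 0.019
```

Contact: the weight is now on the tray floor. Opening the fingers and rising.

{"fn": "jog_arm", "kwargs": {
  "targets": [
    [3,[0,0,0],0],
    [5,[0,0,0],0],
    [7,[0,0,0],0],
    [7,[0,0,0],0],
    [7,[0,0,0],0],
    [7,[0,0,0],0],
    [7,[0,0,0],0],
    [7,[0,-2,0],0],
    [7,[0,-5,0],0],
    [7,[0,-9,0],0]
  ]
}}

```text
time_s: 9.0
ee_pos: [0.5317, -0.1082, 0.2828]
eef_rot: [-1.568, -0.001, 1.769]
force: [0.3, 0.7, -0.5]
grip_width: 0.0705
```

```bash
python3 - <<'E'
from h import *
go(.488,.1786,.24,1.70)
L=[]
for n in ("scene","top"):
    c=optics.camera(n); l=deck(c,(.50,.143)); print("loose",fit(l,.13),len(l)); f=deck(c,(.53,-.095)); print("fixed",fit(f,.19))
    W=cloud(c); h=box(W,[.46,-.18,.185],[.61,-.04,.21]); print("handle",rect(h),h.mean(0).round(3),h[:,2].max().round(3))
    L.append(cv2.resize(c["img"][80:260,170:370] if n=="scene" else c["img"][120:300,130:330],None,fx=2,fy=2)[:,:,::-1])
cv2.imwrite("pics/s4.png",np.hstack(L))
E
```

```text
t 9.0 pos [ 0.5317 -0.1082  0.2828] rot [-1.568e+00 -1.000e-03  1.769e+00] F [ 0.3  0.7 -0.5] w 0.0705 q6 -2.04
shift cm [28.98  4.28 -1.37] turn 0.069
loose (array([0.4972, 0.1815, 0.132 ]), np.float64(0.1298), np.float64(0.1356)) 1308
fixed (array([ 0.5392, -0.0931,  0.172 ]), np.float64(0.133), np.float64(0.1369))
handle [ 538.4 -105.9   77.3   19.6   11.1] [ 0.542 -0.105  0.198] 0.205
loose (array([0.4938, 0.1776, 0.164 ]), np.float64(0.1304), np.float64(0.1371)) 1776
fixed (array([ 0.5656, -0.0294,  0.2   ]), np.float64(0.0517), np.float64(0.0163))
handle [ 571.8 -106.1    6.3    4.2   56.8] [ 0.572 -0.106  0.19 ] 0.193
```

View pics/s4.png

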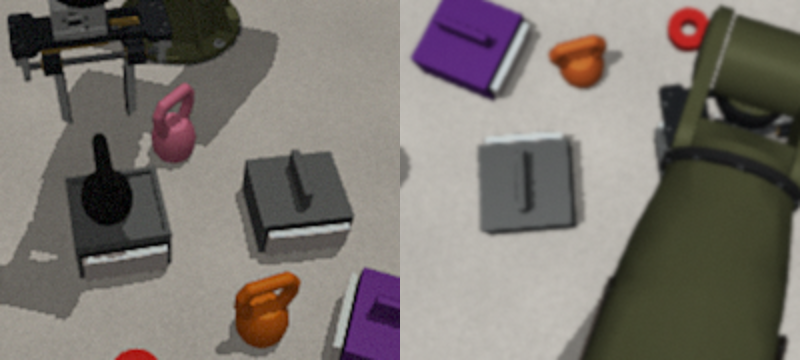

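Kettlebell upright on the tray (105,195), fixed unit unchanged. I'll get a sharper yaw for both units with edge-line fits.

```bash
cat >> h.py <<'E'
def yaw_edges(c,near,q0):
    P=deck(c,near)[:,:2]; R=np.array([[np.cos(q0),-np.sin(q0)],[np.sin(q0),np.cos(q0)]]); a=(P-P.mean(0))@R; out=[]
    for ax in (0,1):
        o=1-ax
        for sg in (1,-1):
            t=np.arange(-.05,.051,.005); e=[]
            for k in t:
                s=a[np.abs(a[:,ax]-k)<.0025]; 
                e.append(np.percentile(s[:,o]*sg,98)*sg if len(s)>5 else np.nan)
            e=np.array(e); ok=~np.isnan(e); pf=np.polyfit(t[ok],e[ok],1)
            r=np.abs(e-np.polyval(pf,t)); ok&=r<2*np.nanmedian(r)+1e-4; pf=np.polyfit(t[ok],e[ok],1)
            out.append((round(q0+(pf[0] if ax==0 else -pf[0]),3),round(pf[1]*1000,1)))
    return out # (+y side),( -y side),(front),(back)
E
python3 - <<'E'
from h import *
for n in("top","scene"):
    c=dict(np.load(f"pics/{n}0.npz"))
    print(n,"fixed",yaw_edges(c,(.53,-.095),.197)); print("loose",yaw_edges(c,(.5,.143),.13))
E
```

```text
top fixed [(np.float64(0.187), np.float64(66.8)), (np.float64(0.178), np.float64(-65.9)), (np.float64(0.192), np.float64(62.4)), (np.float64(0.197), np.float64(-64.2))]
loose [(np.float64(0.113), np.float64(67.7)), (np.float64(0.122), np.float64(-66.3)), (np.float64(0.122), np.float64(64.4)), (np.float64(0.137), np.float64(-62.7))]
scene fixed [(np.float64(0.178), np.float64(65.2)), (np.float64(0.195), np.float64(-65.5)), (np.float64(0.188), np.float64(65.0)), (np.float64(0.196), np.float64(-62.5))]
loose [(np.float64(0.133), np.float64(68.3)), (np.float64(0.133), np.float64(-63.4)), (np.float64(0.128), np.float64(57.8)), (np.float64(0.149), np.float64(-67.8))]
```

```bash
python3 - <<'E'
from h import *
c=dict(np.load("pics/top0.npz")); W=cloud(c); im=c["img"].astype(int)
r,g,b=im[...,0],im[...,1],im[...,2]
for nm,m in dict(pink=(r>g+40)&(b>g+15),orange=(r>g+50)&(g>b+25)).items():
    p=W[m&(W[...,0]<.8)&(W[...,0]>.3)&(np.abs(W[...,1])<.2)]; print(nm,np.nanpercentile(p,[2,98],axis=0).round(3).tolist())
go(.4877,.1786,.23,1.698)
E
```

```text
pink [[0.316, -0.036, 0.059], [0.37, 0.013, 0.134]]
orange [[0.663, 0.076, 0.046], [0.706, 0.143, 0.135]]
t 9.1 pos [ 0.5335 -0.1087  0.2881] rot [-1.578  0.004  1.769] F [-0.1  0.7  0.1] w 0.07 q6 -2.04
shift cm [29.06  5.81 -1.17] turn 0.071
```

{"fn": "jog_arm", "kwargs": {
  "targets": [
    [7,[3,0,-0.1],0.01],
    [7,[7,0,-0.3],0.02],
    [7,[11.5,0,-0.5],0.03],
    [7,[16,0,-0.8],0.04],
    [7,[20,1,-1],0.05],
    [7,[24,3,-1.2],0.06],
    [7,[27.5,4.5,-1.3],0.07],
    [7,[29,5.2,-1.4],0.071],
    [7,[29,5.2,-1.4],0.071],
    [7,[29,5.2,-1.4],0.071]
  ]
}}

```text
time_s: 10.1
ee_pos: [0.4892, 0.178, 0.2312]
eef_rot: [-1.571, 0.0, 1.698]
force: [0.0, 0.1, 0.3]
grip_width: 0.0697
```

```bash
python3 - <<'E'
from h import *
go(.4877,.1786,.094,1.698)
E
```

```text
t 10.1 pos [0.4892 0.178  0.2312] rot [-1.571  0.     1.698] F [0.  0.1 0.3] w 0.0697 q6 -1.42
shift cm [ 0.07 13.72  0.14] turn 0.0
```

{"fn": "jog_arm", "kwargs": {
  "targets": [
    [7,[0.1,4,0.1],0],
    [7,[0.1,8,0.1],0],
    [7,[0.1,11,0.1],0],
    [7,[0.1,13,0.1],0],
    [7,[0.1,13.5,0.1],0],
    [7,[0.1,13.5,0.1],0],
    [1,[0.1,13.5,0.1],0],
    [1,[0.1,13.5,0.1],0],
    [1,[0.1,13.5,0.1],0],
    [1,[0.1,13.5,0.1],0]
  ],
  "grip_force": 30
}}

```text
time_s: 11.1
ee_pos: [0.4879, 0.1797, 0.0964]
eef_rot: [-1.572, -0.0, 1.698]
force: [0.6, 0.6, 1.0]
grip_width: 0.0414
```

{"fn": "jog_arm", "kwargs": {
  "targets": [
    [1,[0,0,0],0],
    [1,[0,0,0],0],
    [1,[0,0,0],0],
    [1,[0,0,0],0],
    [1,[0,0,0],0],
    [1,[0,0,0],0]
  ]
}}

```text
time_s: 11.7
ee_pos: [0.4877, 0.1797, 0.0959]
eef_rot: [-1.571, -0.0, 1.698]
force: [-0.1, 1.7, -0.4]
grip_width: 0.0136
```

```bash
python3 - <<'E'
from h import *
go(.5046,.0412,.0955,1.760)
c=optics.camera("scene"); print(fit(deck(c,(.50,.143)),.13))
E
```

```text
t 11.7 pos [0.4877 0.1797 0.0959] rot [-1.571 -0.     1.698] F [-0.1  1.7 -0.4] w 0.0136 q6 -1.42
shift cm [-13.95   0.04   0.08] turn -0.062
(array([0.498 , 0.1819, 0.126 ]), np.float64(0.1289), np.float64(0.1353))
```

Rib gripped (13.6 mm). Sliding to about 2 cm short of contact, squaring up on the way.

{"fn": "jog_arm", "kwargs": {
  "targets": [
    [1,[-1,0,0],0],
    [1,[-2.5,0,0],-0.01],
    [1,[-4,0,0],-0.02],
    [1,[-5.5,0,0],-0.03],
    [1,[-7,0,0.1],-0.04],
    [1,[-8.5,0,0.1],-0.05],
    [1,[-10,0,0.1],-0.06],
    [1,[-11.5,0,0.1],-0.062],
    [1,[-12,0,0.1],-0.062],
    [1,[-12,0,0.1],-0.062]
  ]
}}

```text
time_s: 12.75
ee_pos: [0.502, 0.0595, 0.0959]
eef_rot: [-1.571, 0.001, 1.759]
force: [0.0, -4.2, 1.0]
grip_width: 0.0133
```

```bash
python3 - <<'E'
from h import *
go(.5046,.0412,.0955,1.760)
c=optics.camera("scene"); cv2.imwrite("pics/s5.png",cv2.resize(c["img"][110:260,180:340],None,fx=4,fy=4,interpolation=cv2.INTER_CUBIC)[:,:,::-1])
E
```

```text
t 12.75 pos [0.502  0.0595 0.0959] rot [-1.571e+00  1.000e-03  1.759e+00] F [ 0.  -4.2  1. ] w 0.0133 q6 -1.71
shift cm [-1.85  0.04  0.09] turn -0.001
```

View pics/s5.png

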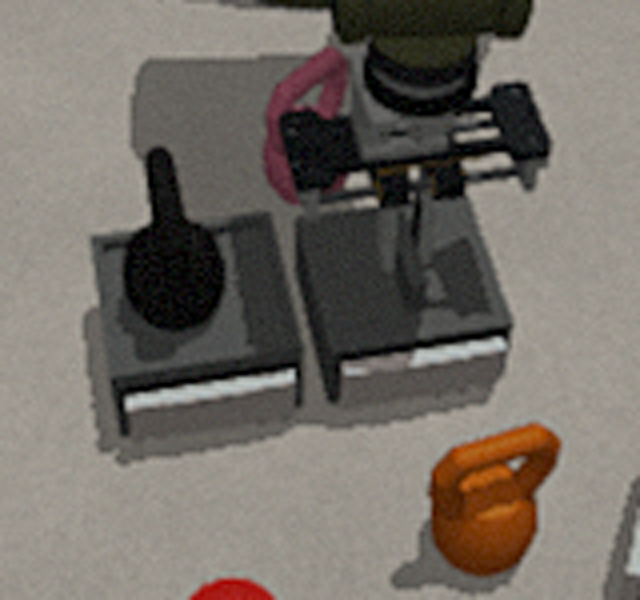

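Gap is nearly closed, parallel to the eye, but the loose front (330–510, 362–325) may stand forward of the fixed one (113–300, 378–345). I'll measure it.

```bash
python3 - <<'E'
from h import *
q=.189; R=np.array([[np.cos(q),-np.sin(q)],[np.sin(q),np.cos(q)]]); o=np.array([.5388,-.0948])
for n in("scene","top"):
    c=optics.camera(n); W=cloud(c); im=c["img"].astype(int)
    Lc=np.stack([*np.moveaxis((W[...,:2]-o)@R,-1,0),W[...,2]],-1)
    m=(Lc[...,2]>.03)&(Lc[...,0]>.03)&(Lc[...,0]<.11)
    print(n,"front faces: y', max x' (z>.03), deck-grey max x' (z>.055)")
    g=im.max(-1)<100
    for y in np.arange(-.06,.22,.02):
        s=m&(np.abs(Lc[...,1]-y)<.01); 
        if s.sum()<4: continue
        x=Lc[s]; d=Lc[s&g&(Lc[...,2]>.055)&(Lc[...,2]<.085)]
        print(round(y,3),np.percentile(x[:,0],90).round(4),np.percentile(d[:,0],95).round(4) if len(d) else '')
E
```

```text
scene front faces: y', max x' (z>.03), deck-grey max x' (z>.055)
-0.06 0.0722 0.0607
-0.04 0.0731 0.0598
-0.02 0.0725 0.0602
0.0 0.0725 0.0609
0.02 0.0734 0.0606
0.04 0.073 0.0628
0.06 0.072 0.0603
0.08 0.0524 0.0528
0.1 0.0729 0.0612
0.12 0.0734 0.0614
0.14 0.0741 0.0614
0.16 0.0733 0.0607
0.18 0.0732 0.0611
0.2 0.0725 0.0615
0.22 0.0731 0.0614
top front faces: y', max x' (z>.03), deck-grey max x' (z>.055)
-0.06 0.0675 0.0527
-0.04 0.0704 0.0538
-0.02 0.0724 0.053
0.0 0.07 0.0528
0.02 0.0693 0.0524
0.04 0.0685 0.0544
0.06 0.0688 0.0548
0.2 0.036
```

Fronts are in line within about 1 mm and parallel. Closing gently until contact.

{"fn": "jog_arm", "kwargs": {
  "targets": [
    [1,[-0.4,0,0],0],
    [1,[-0.8,0,0],0],
    [1,[-1.1,0,0],0],
    [1,[-1.4,0,0],0],
    [1,[-1.5,0,0],0],
    [1,[-1.6,0,0],0],
    [1,[-1.6,0,0],0]
  ]
}}

```text
time_s: 13.6
ee_pos: [0.505, 0.0447, 0.0959]
eef_rot: [-1.571, 0.0, 1.76]
force: [0.0, 2.7, -0.1]
grip_width: 0.0136
```

{"fn": "jog_arm", "kwargs": {
  "targets": [
    [1,[-0.05,0,0],0],
    [1,[-0.1,0,0],0],
    [1,[-0.15,0,0],0],
    [1,[-0.2,0,0],0],
    [1,[-0.2,0,0],0]
  ]
}}

```text
time_s: 14.1
ee_pos: [0.5053, 0.0427, 0.0959]
eef_rot: [-1.571, 0.0, 1.76]
force: [-0.2, 2.8, 0.4]
grip_width: 0.0138
```

{"fn": "jog_arm", "kwargs": {
  "targets": [
    [1,[-0.1,0,0],0],
    [1,[-0.2,0,0],0],
    [1,[-0.2,0,0],0]
  ]
}}

```text
time_s: 14.4
ee_pos: [0.5058, 0.0408, 0.0959]
eef_rot: [-1.571, -0.0, 1.76]
force: [0.8, 5.6, -0.6]
grip_width: 0.014
```

{"fn": "jog_arm", "kwargs": {
  "targets": [
    [1,[-0.1,0,0],0],
    [1,[-0.2,0,0],0],
    [1,[-0.2,0,0],0]
  ]
}}

```text
time_s: 14.7
ee_pos: [0.5058, 0.0407, 0.096]
eef_rot: [-1.571, -0.003, 1.76]
force: [-3.1, 21.4, 3.1]
grip_width: 0.0138
```

{"fn": "jog_arm", "kwargs": {
  "targets": [
    [1,[-0.05,0,0],0],
    [1,[-0.05,0,0],0]
  ]
}}

```text
time_s: 14.9
ee_pos: [0.5058, 0.0406, 0.096]
eef_rot: [-1.571, -0.004, 1.76]
force: [-3.4, 26.1, 5.2]
grip_width: 0.0136
```

```bash
python3 - <<'E'
from h import *
o=ctrl.get_obs(); print(o["moment"],o["force"]); go(.5,.04,.1,1.76)
q=.189; R=np.array([[np.cos(q),-np.sin(q)],[np.sin(q),np.cos(q)]]); o=np.array([.5388,-.0948])
c=optics.camera("scene"); W=cloud(c); Lc=np.concatenate([(W[...,:2]-o)@R,W[...,2:]],-1); g=c["img"].max(-1)<100
for x in np.arange(-.06,.06,.015):   # heights across the joint; outer side
    r=[]
    s=(np.abs(Lc[...,0]-x)<.008)
    e=Lc[s&(Lc[...,2]>.06)&(Lc[...,1]>.15)&(Lc[...,1]<.26)]; r.append(np.percentile(e[:,1],98).round(4) if len(e)>5 else None)
    e=Lc[s&(Lc[...,2]>.05)&(Lc[...,2]<.077)&(Lc[...,1]>.06)&(Lc[...,1]<.1)]; r.append(np.median(e[:,2]).round(3) if len(e) else None)
    low=Lc[s&(Lc[...,1]>.05)&(Lc[...,1]<.1)]; r.append(low[:,2].min().round(3) if len(low) else None)
    print(x.round(3),r)
E
```

```text
[ 4.54276091  0.8415114  -0.1029088 ] [-3.42020666 26.14149624  5.1844833 ]
t 14.9 pos [0.5058 0.0406 0.096 ] rot [-1.571 -0.004  1.76 ] F [-3.4 26.1  5.2] w 0.0136 q6 -1.76
shift cm [ 0.05 -0.4   0.58] turn 0.0
-0.06 [np.float64(0.2059), np.float64(0.07), np.float64(0.065)]
-0.045 [np.float64(0.212), np.float64(0.069), np.float64(0.066)]
-0.03 [np.float64(0.2259), np.float64(0.07), np.float64(0.065)]
-0.015 [np.float64(0.2259), np.float64(0.07), np.float64(0.065)]
0.0 [np.float64(0.2257), np.float64(0.07), np.float64(0.066)]
0.015 [np.float64(0.2218), np.float64(0.07), np.float64(0.067)]
0.03 [np.float64(0.2226), np.float64(0.07), np.float64(0.066)]
0.045 [np.float64(0.2088), np.float64(0.07), np.float64(0.066)]
```

Moment about z is about 0 under a 26 N push, so the contact is even along the joint. I'll relax the preload, release and retreat.

{"fn": "jog_arm", "kwargs": {
  "targets": [
    [1,[0.15,0,0],0],
    [1,[0.3,0,0],0],
    [1,[0.3,0,0],0]
  ]
}}

```text
time_s: 15.25
ee_pos: [0.5057, 0.0409, 0.0959]
eef_rot: [-1.571, 0.001, 1.76]
force: [0.8, 0.6, -0.4]
grip_width: 0.014
```

{"fn": "jog_arm", "kwargs": {
  "targets": [
    [3,[0,0,0],0],
    [5,[0,0,0],0],
    [5,[0,0,0],0],
    [5,[0,0,0],0],
    [5,[0,0,0],0],
    [5,[0,-2,0],0],
    [5,[0,-5,0],0],
    [5,[0,-9,0],0],
    [5,[0,-13,0],0],
    [5,[0,-15,0],0]
  ]
}}

```text
time_s: 16.25
ee_pos: [0.5062, 0.0413, 0.2494]
eef_rot: [-1.575, 0.001, 1.76]
force: [0.1, 0.5, -0.1]
grip_width: 0.0499
```

{"fn": "jog_arm", "kwargs": {
  "targets": [
    [5,[4,0,0],0],
    [5,[9,0,0],0],
    [5,[13,0,2],0],
    [5,[17,0,5],0],
    [5,[21,0,8],0],
    [5,[25,0,12],0],
    [5,[27,0,16],0],
    [5,[27,0,18],0],
    [5,[27,0,18],0],
    [5,[27,0,18],0]
  ]
}}

```text
time_s: 17.25
ee_pos: [0.2783, 0.2727, 0.2462]
eef_rot: [-1.572, -0.0, 1.761]
force: [-0.1, 0.3, 0.5]
grip_width: 0.0501
```

```bash
python3 - <<'E'
from h import *
go(0,0,0,0); L=[]
q=.189; R=np.array([[np.cos(q),-np.sin(q)],[np.sin(q),np.cos(q)]]); o=np.array([.5388,-.0948])
for n in("scene","top"):
    c=optics.camera(n); W=cloud(c); Lc=np.concatenate([(W[...,:2]-o)@R,W[...,2:]],-1); z=Lc[...,2]
    def P(x): return np.round(x*1000,1)
    for x in (-.05,-.03,-.01,.01,.03,.05):
        s=(np.abs(Lc[...,0]-x)<.008)&(z>.06)&(z<.085); print(n,x,"y' extent",P(np.percentile(Lc[s&(np.abs(Lc[...,1]-.07)<.16)][:,1],[1,99])),"joint min z",P(z[(np.abs(Lc[...,0]-x)<.008)&(np.abs(Lc[...,1]-.07)<.015)].min()))
    print("front x'",[P(np.percentile(Lc[(np.abs(Lc[...,1]-y)<.01)&(z>.03)&(Lc[...,0]>.03)&(Lc[...,0]<.11)][:,0],90)) for y in (-.05,-.02,.02,.05,.09,.12,.16,.19)])
    h=Lc[(z>.18)&(z<.21)&(np.abs(Lc[...,0])<.08)&(np.abs(Lc[...,1])<.07)]; print("handle",rect(h),P(h[:,2].max()))
    L.append(cv2.resize(c["img"][90:270,180:380] if n=="scene" else c["img"][120:300,140:340],None,fx=2,fy=2,interpolation=cv2.INTER_CUBIC)[:,:,::-1])
cv2.imwrite("pics/s6.png",np.hstack(L))
E
```

```text
t 17.25 pos [0.2783 0.2727 0.2462] rot [-1.572 -0.     1.761] F [-0.1  0.3  0.5] w 0.0501 q6 -1.08
shift cm [-21.53  24.62  32.47] turn 1.761
scene -0.05 y' extent [-65. 210.] joint min z 66.5
scene -0.03 y' extent [-66.3 210. ] joint min z 67.0
scene -0.01 y' extent [-66.1 209.3] joint min z 68.0
scene 0.01 y' extent [-65.5 208.8] joint min z 66.9
scene 0.03 y' extent [-65.6 208.2] joint min z 67.5
scene 0.05 y' extent [-65.2 208.5] joint min z -1.2
front x' [np.float64(72.8), np.float64(73.0), np.float64(73.2), np.float64(73.0), np.float64(73.4), np.float64(73.9), np.float64(74.0), np.float64(73.6)]
handle [ -2.1 -10.8  76.9  19.6   0.3] 204.3
top -0.05 y' extent [-69.3 205.4] joint min z 66.9
top -0.03 y' extent [-70.8 204.4] joint min z 63.6
top -0.01 y' extent [-70.6 204.5] joint min z 65.7
top 0.01 y' extent [-70.5 205. ] joint min z 66.5
top 0.03 y' extent [-70.6 204.9] joint min z 66.2
top 0.05 y' extent [-69.8 204. ] joint min z 66.1
front x' [np.float64(69.4), np.float64(71.5), np.float64(68.9), np.float64(69.2), np.float64(69.2), np.float64(70.2), np.float64(70.4), np.float64(68.6)]
handle [ -9.5 -15.1  89.8  20.    0.1] 205.0
```

View pics/s6.png

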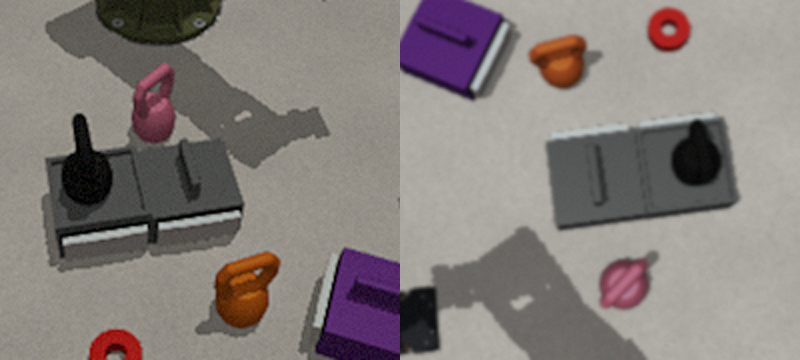

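Both views show the units butted flush, fronts in line, and the kettlebell upright in the tray (scene crop 85,175; top crop 695,160). Handing in.

```bash
python3 -c "
from station import ctrl
print(ctrl.hand_in())"
```

```text
the job is handed in; nothing more can be done
None
```

The job is done and handed in at about 17 s of the 58 s allowed; the hand-in reports no verdict. I lifted the black kettlebell by its handle and set it on the tray. I then slid the loose unit by its rib until it butted against the screwed-down one, released it and moved the arm clear.

Last checks:
- **Kettlebell:** it stands upright with its handle top at 204–205 mm, against 202 mm expected. The handle centre is about 2–10 mm behind the unit's middle and 11–15 mm to its −y side, inside the 45 mm limit around the tray middle.
- **Closed gap:** both units together measured 273–276 mm across. A single 140 mm unit reads 3–5 mm short in these images, so that is consistent with a closed joint. Pushing with 26 N gave almost no turning moment, so contact was even along the joint.
- **Fronts:** in line to about 1 mm in the scene view; the top view is noisier, about 2–3 mm.
- **Disagreement:** the two cameras differ by about 4 mm in absolute position, so I averaged them for the positions I moved to.
- **One odd reading:** the scene view showed shelf height at one point near the front end of the joint. I took it to be the step beside the bin front and did not check it further.
- **Bystanders:** the shaker, grip trainer and collar were kept clear of the arm's path, but I did not re-measure their positions at the end.

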